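Draw a dose with the bottle-top dispenser and hold it at the stop

ROBOT

A 6-joint arm with a two-finger parallel gripper is mounted at the origin on the work surface. World frame = base frame: x ahead of the robot, y to its left, z up, the work surface at z = 0. Lengths are in m, angles in rad, forces in N, time in s.
With the tool pointing down it reaches from about 0.425 to 0.95 m from the base axis. Payload 3.5 kg.
Tool frame: the origin (TCP) lies at the very end of the fingers, on their centre line; the grasp point (between the pads) lies 19 mm behind it; z points along the fingers, y is the line along which they close (so a half turn about z gives the same grasp; the last joint's range is limited). The gripper opens to 85 mm and grips with 20 to 120 N. Pads are 22 mm wide; open, the fingers measure 114 mm over their backs; the gripper's body (76 mm by 85 mm) begins 54 mm behind the grasp point. The pads swing forward as they close: fully open they stand 13 mm farther back than shut.
Start: joints at [0.965, 0.286, 1.577, -0, 1.279, -0.15], TCP at [0.297, 0.606, 0.231] pointing down, gripper open.
Joint ranges: [-2.77, 2.77], [-0.9, 2.22], [0.21, 2.48], [-1.53, 4.67], [0.24, 2.81], [-2.84, 2.84]. Speed limits (rad/s): [2.79, 2.79, 3.14, 3.14, 3.14, 3.14].

INTERFACE

Orientations are given as a unit quaternion [x, y, z, w].
In Python, from plant import ctrl, order, read_camera gives the robot as it stands (ctrl), with the cameras as plain functions and the job (order).
- The arm moves only by the shell command python3 inch.py [FORCE], which reads ROWS from standard input. ROWS is one flat JSON list of numbers that holds 1 to 10 rows one after another, with no inner brackets; each row has 7 numbers: dx, dy, dz in parts of the range, where 1.0 means 0.8 m, then a rotation vector rx, ry, rz in fractions of the full range, 1 being 2 rad, then the opening from 0.0 (shut) to 1.0 (fully open); each row is the pose to reach, as a shift and turn from the pose commanded when the command began, along the tool's axes at that moment; what a row does not reach only later rows make up. A row lasts 1/8 s, in which the tool goes at most 0.0625 m and 0.188 rad, less where a joint would pass 70% of its speed; a pose out of reach is approached as far as the arm can. The fingers move at their own pace and stop on an object; FORCE is the grip in N (left out, the last holds). Time passes only in rows, so rows that do not move let the fingers close. It prints the time, the measured TCP pose, the force, the opening and the grip force at its end. Shift and turn numbers lie between -1 and 1, and a call with a number outside is refused. Input that does not fit is refused with a message, and nothing moves.
- ctrl.get_state(): the state, without advancing time (a new reading comes with each control period).
- read_camera(name): name is "scene" or "top"; returns a dict with "pixels" (400x640x3 uint8, red, green, blue), "camera_matrix" (3x3 intrinsics, pixels), "xyz" and "orientation" of the camera in the world. Camera axes: x right, y down, z forward; pixel columns grow to the right and rows downward; lengths in m; the calibration is good to about 2 mm. A picture is of the moment at which its call begins. There is no depth.
- order.sign_off(): hands the job in; it is judged then, once.
The state is a dict: "time": time; "qpos": joint angles; "dq": joint speeds; "joint_efforts": joint torques, N m; "eef_pos": TCP position; "tcp_rot": TCP orientation; "contact_force": force on the tool from outside, world axes, zero at the start; "wrist_torque": the same for the moment, N m; "opening": opening from 0.0 (shut) to 1.0 (fully open); "finger_force": force on a finger pad.
Only numpy, scipy, OpenCV 4.12 (cv2) and the standard library are available. Lean on these libraries where they do the work, as an engineer would, in place of code of your own. Each camera call takes 0.05 s, during which the arm holds its last target. There are 200 camera calls.

TASK

Get a dose ready at the bottle-top dispenser: first stand the small jug with the handle upright on the bench with its mouth under the dispenser's spout and let go of it, then draw the dispenser's white piston straight up, without wrenching it sideways in its bore, until its collar comes up to the volume stop. Do not force the stop off its setting, and finish while still holding the piston there, ready to be pressed down. Leave the other things on the bench where they are.

Things in the scene. Friction and masses are not known exactly. Their poses are not given: they have to be found in the camera images.
- dispenser: Bottle-top dispenser, fixed to the bench: squat white bottle (95 mm across) in a round base (120 mm across, 20 mm high), blue collar, white valve block. Origin: centre of the base on the bench; z up, the axis of the piston. Spout along its own -y; stop rail 40 to 45 mm out on its +x side, up to 253 mm; valve toggle (36 mm out, -x) and vent stub (44 mm out, +y), both below 166 mm.
- spout_tip (a point): Open lower end of the thin bent discharge spout, 114 mm above the bench, 112 mm out from the dispenser's axis along the dispenser's own -y. The tube is 8.4 mm thick; its level part runs from above the tip back to the valve block, its underside 147 mm above the bench.
- seat (a point): Centre of the white disc (60 mm across), 165 mm above the bench, on which the piston's collar rests when the piston is fully down. On the axis of bore and piston.
- piston: Piston, a loose part of 0.15 to 0.31 kg: upright white cylinder, 40 mm across, 118 mm tall, pale blue band at the top, collar 54 mm across and 6 mm thick round its lower rim. Inside, its 16 mm rod runs down into the 18 mm bore of the barrel (1 mm play all round). It starts fully down on the seat and slides back down if let go. Origin: centre of its lower rim, z up along its axis.
- piston_head (a point): Point on the piston's axis 106 mm above its lower rim, the middle of its solid round head (40 mm across, 26 mm high), where it is gripped from above; 271 mm above the bench at the start. Nothing else there reaches above 253 mm.
- volume_stop (a joint): Setting of the volume stop, a small grey clamped block with a black thumbscrew on the stop rail: the lift of the piston in m at which the top of its collar meets the stop's nose (0: no lift). Between 0.020 and 0.042. Its clamp holds about 40 N; pushed harder it slips.
- stop_face (a point): Underside of the stop's nose, 25 mm from the piston's axis on the dispenser's +x side. The piston's collar (its top 6 mm above the piston's origin) comes up against it from below.
- jug: Small translucent plastic jug with one handle, 0.10 to 0.16 kg, 72 mm across at the rim, 66 mm at the foot, 85 mm tall, walls 2.5 mm, open at the top. Origin: centre of its underside, z up; the handle points along its own -y and reaches 68 mm from the axis.
- jug_handle (a point): Middle of the upright outer bar of the jug's handle, 64 mm from the jug's axis along its own -y, 46 mm above its foot. The bar is 62 mm tall (15 to 77 mm above the foot), 10 mm wide across the handle, 8 mm thick; grip it from above, fingers on its two sides, across the handle. A gap of 23 mm lies between bar and jug.
- beaker: Plain glass beaker without handle, 56 mm across, 70 mm tall. Bystander; origin: centre of its underside.
- amber: Small amber glass bottle with black cap, 42 mm across, 85 mm tall. Bystander; origin: centre of its underside.
- tall_bottle: White wide-mouth plastic reagent bottle, 90 mm across, 190 mm tall. Bystander; origin: centre of its underside.
- small_bottle: White wide-mouth plastic bottle, 64 mm across, 115 mm tall. Bystander; origin: centre of its underside.
- wash_bottle: White wash bottle with bent nozzle, 64 mm across, 170 mm tall; the nozzle reaches 53 mm from the axis along its own -x. Bystander; origin: centre of its underside.
- petri: Closed flat petri dish, 91 mm across, 18 mm tall. Bystander; origin: centre of its underside.
- barrel: The glass barrel with the bore, fixed on the dispenser inside the piston sleeve; origin: centre of its foot, on the seat; z up along the bore.

How it is judged:
On the way, in this order (a step that is already met when the one before it is completed fails the run):
1. the jug stands upright on the bench under the spout, let go (horizontal distance between spout_tip and jug below 0.025 m and height (world z) of jug below 0.005 m and angle between jug's own z axis and vertical below 0.08 rad and contact force between the fingers and jug below 0.1 N and linear speed of jug below 0.02 m/s), for 0.3 s.
2. the fingers have the piston and draw it up off its seat (z of piston in the frame of seat above 0.008 m and contact force between the fingers and piston above 2 N), for 0.1 s.
At the end, for the whole second after the job is handed in: Jug upright on the bench, untouched, its axis within 25 mm of the spout tip seen from above; fingers hold the piston still, its collar touching the volume stop or at most 4 mm below, upright within 0.05 rad, under 20 N of side load in the bore; stop moved less than 3 mm (horizontal distance between spout_tip and jug below 0.025 m and height (world z) of jug below 0.005 m and angle between jug's own z axis and vertical below 0.08 rad and contact force between the arm and jug below 0.1 N and z of stop_face in the frame of piston between 0.003 and 0.01 m and angle between the z axis of piston and the z axis of seat, either way round below 0.05 rad and contact force between the fingers and piston above 2 N and contact force between piston and barrel below 20 N and linear speed of piston below 0.01 m/s and distance of stop_face from where it was at the start of the episode below 0.003 m); the arm keeps its last pose, push and grip.
It fails at once if the piston was drawn up before the jug stood under the spout (z of piston in the frame of seat above 0.008 m and not (horizontal distance between spout_tip and jug below 0.03 m and height (world z) of jug below 0.005 m and angle between jug's own z axis and vertical below 0.08 rad)).
It fails at once if the piston was wrenched sideways in its bore (over 40 N) (contact force between piston and barrel above 40 N).
It fails at once if the volume stop was forced off its setting (distance of stop_face from where it was at the start of the episode above 0.003 m).
It fails at once if the jug was tipped over (angle between jug's own z axis and vertical above 0.7 rad).
It fails at once if a bystander was disturbed (moved over 30 mm or tipped) (distance of any of beaker, amber, tall_bottle, small_bottle, wash_bottle, petri from where it was at the start of the episode above 0.03 m or angle between any of beaker, amber, tall_bottle, small_bottle, wash_bottle, petri's own z axis and vertical above 0.4 rad).
It also fails if it takes over 48 s, if anything falls off the work surface, if the arm or the gripper's body presses on something with over 40 N, if the wrist force passes 120 N, or if a joint passes its speed limit or range.

## Working session

There is one attempt and no reset: what is moved stays moved. The work goes in short steps, Python scripts to look and compute and a shell command to move; the robot and the scene stay as the last step left them, time stands still between calls to the robot, and variables do not carry over. Pictures are saved under pics/ and viewed, at most 13 in all, crops included, and the job is handed in when it is done.

```bash
mkdir -p pics; ls
python3 - <<'E'
from plant import ctrl, order, read_camera
import cv2
for n in ("scene","top"):
    c=read_camera(n); cv2.imwrite(f"pics/{n}0.png",c["pixels"][:,:,::-1])
    print(n,c["camera_matrix"],c["xyz"],c["orientation"])
s=ctrl.get_state();print(s)
E
```

```text
inch.py
pics
plant.py
scene [[465.11086934   0.         317.08427047]
 [  0.         465.11086934 193.32055759]
 [  0.           0.           1.        ]] [ 1.05453821 -0.71234122  1.1422676 ] [ 0.89670585  0.25933246 -0.09408218 -0.34614136]
top [[365.46616918   0.         315.93978212]
 [  0.         365.46616918 201.35884372]
 [  0.           0.           1.        ]] [ 0.51017222 -0.00445144  1.30053185] [ 0.70746033 -0.70545476  0.02680467 -0.03339118]
{'time': 0.1, 'qpos': array([ 9.65033875e-01,  2.87111858e-01,  1.57807194e+00,  2.39609792e-05,
        1.27857496e+00, -1.49963768e-01]), 'dq': array([-0.00065093, -0.0028255 , -0.00327908, -0.00123849, -0.00058693,
       -0.00073875]), 'joint_efforts': array([ 1.70567277e-03, -4.07296264e+01, -2.93700796e+01, -7.32371927e-05,
        3.41201237e-03,  1.28917617e-05]), 'eef_pos': array([0.29671961, 0.60561313, 0.23003991]), 'tcp_rot': array([ 2.25934924e-01,  9.74141795e-01, -1.00241688e-03, -4.10235715e-04]), 'contact_force': array([-0.71282662, -1.23676749,  0.36557696]), 'wrist_torque': array([-0.00243861, -0.0206831 , -0.06361931]), 'finger_force': 0.0, 'opening': 1.0001027059844452}
```

View pics/scene0.png

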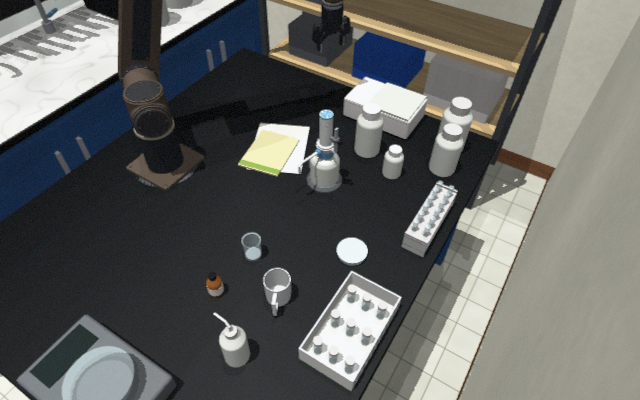

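View pics/top0.png

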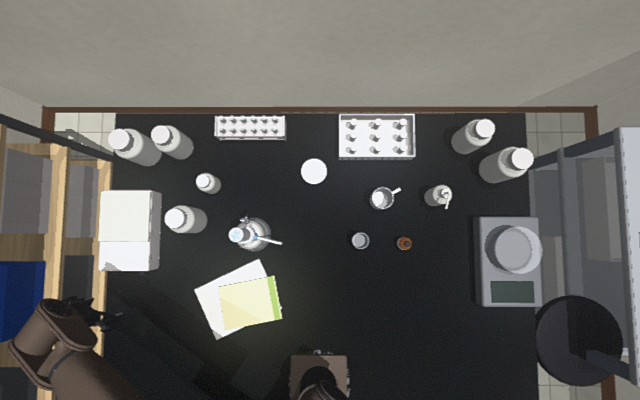

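The scene view shows the dispenser at about (325,165) and the jug at (277,287) with its handle towards (275,307). In the top view the piston head is at about (236,236), the spout ends near (281,243), and the jug is at (381,199) with its handle towards (399,190). I'll enlarge these areas for exact pixels.

Run:
```python
import cv2,numpy as np
s=cv2.imread("pics/scene0.png");t=cv2.imread("pics/top0.png")
def crop(i,u,v,w,h,k):
    c=cv2.resize(i[v:v+h,u:u+w],None,fx=k,fy=k,interpolation=cv2.INTER_CUBIC)
    for a in range(0,w,10):cv2.putText(c,str(u+a),(a*k,8),0,.3,(0,255,255));cv2.line(c,(a*k,9),(a*k,14),(0,255,255))
    for a in range(10,h,10):cv2.putText(c,str(v+a),(0,a*k+3),0,.3,(0,255,255))
    return c
A=crop(s,290,100,66,100,6)[:600,:396];B=crop(s,250,262,50,57,6)
C=crop(t,220,210,66,50,6);D=crop(t,360,180,66,50,6)
o=np.zeros((600,800,3),np.uint8);o[:600,:396]=A;o[:300,400:796]=C;o[300:600,400:796]=D
cv2.imwrite("pics/c1.png",o)
```

```text
(no output)
```

View pics/c1.png

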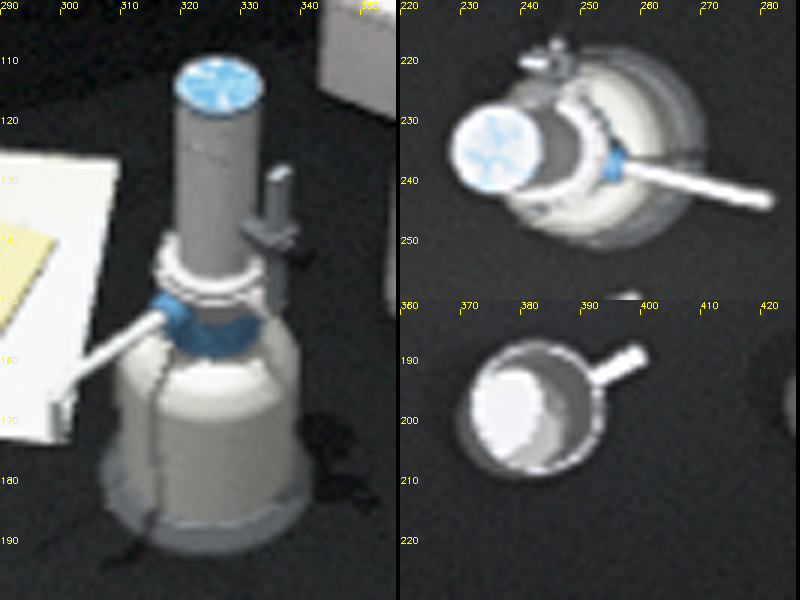

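Crop pixels:

| View | Feature | Pixel |
|---|---|---|
| Top | Piston cap centre | (235.6,234.1) |
| Top | Spout outer end | (281.8,243.2) |
| Top | Spout root | (257,237) |
| Top | Jug rim centre | (382.8,197.5) |
| Top | Handle end | (400.5,188.8) |
| Scene | Piston cap centre | (326.1,113.8) |
| Scene | Spout tip | (299.1,172.4) |

Next I'll fit poses to these and overlay the result.

```bash
cat > h.py <<'E'
import numpy as np,cv2
from scipy.spatial.transform import Rotation as R
from scipy.optimize import least_squares
CAM={"scene":([[465.11086934,0,317.08427047],[0,465.11086934,193.32055759],[0,0,1]],[1.05453821,-0.71234122,1.1422676],[0.89670585,0.25933246,-0.09408218,-0.34614136]),
"top":([[365.46616918,0,315.93978212],[0,365.46616918,201.35884372],[0,0,1]],[0.51017222,-0.00445144,1.30053185],[0.70746033,-0.70545476,0.02680467,-0.03339118])}
def proj(n,P):
    K,x,q=CAM[n];p=R.from_quat(q).inv().apply(np.atleast_2d(P)-x);p=p@np.array(K).T
    return p[:,:2]/p[:,2:]
def pts(pose,L):
    x,y,a=pose;L=np.atleast_2d(L);c,s=np.cos(a),np.sin(a)
    return np.c_[x+c*L[:,0]-s*L[:,1],y+s*L[:,0]+c*L[:,1],L[:,2]]
def fit(obs,x0):
    f=lambda p:np.concatenate([(proj(n,pts(p,l))[0]-uv) for n,l,uv in obs])
    r=least_squares(f,x0,x_scale=[.01,.01,.1]);return r.x,r.fun.reshape(-1,2).round(1)
def circ(r,z):
    t=np.linspace(0,2*np.pi,40);return np.c_[r*np.cos(t),r*np.sin(t),0*t+z]
E
cat > fit.py <<'E'
from h import *
D,rd=fit([("top",[0,0,.283],(235.6,234.1)),("scene",[0,0,.283],(326.1,113.8)),("scene",[0,-.112,.114],(299.1,172.4)),("top",[0,-.116,.151],(281.8,243.2))],[.45,.25,-1.5])
J,rj=fit([("top",[0,0,.085],(382.8,197.5)),("top",[0,-.068,.077],(400.5,188.8))],[.55,-.2,3.])
E
python3 - <<'E'
from fit import *
print(D,rd,J,rj)
s=cv2.imread("pics/scene0.png");t=cv2.imread("pics/top0.png");k=6
def draw(img,n,u,v,w,h):
    c=cv2.resize(img[v:v+h,u:u+w],None,fx=k,fy=k,interpolation=cv2.INTER_CUBIC)
    def pl(P,col): cv2.polylines(c,[np.round((proj(n,P)-[u,v]+.5)*k).astype(int)],False,col)
    for r,z in((.02,.283),(.03,.165),(.06,.0),(.06,.02)):pl(pts(D,circ(r,z)),(0,255,0))
    pl(pts(D,[[0,-.02,.151],[0,-.112,.151],[0,-.112,.114]]),(0,0,255));pl(pts(D,[[.0425,0,.165],[.0425,0,.253]]),(255,0,255))
    for r,z in((.036,.085),(.033,0)):pl(pts(J,circ(r,z)),(0,255,0))
    pl(pts(J,[[0,-.036,.077],[0,-.068,.077],[0,-.068,.015]]),(0,0,255))
    return c
o=np.zeros((600,800,3),np.uint8)
o[:,:396]=draw(s,"scene",290,100,66,100);o[:300,400:796]=draw(t,"top",220,210,66,50);o[300:,400:]=0
a=draw(s,"scene",255,262,40,50);o[300:600,400:640]=a
b=draw(t,"top",366,180,26,50);o[300:600,640:796]=b
cv2.imwrite("pics/c2.png",o)
E
```

```text
[ 0.50611341  0.22868913 -0.24606281] [[-0.2 -0.3]
 [-0.6  0.3]
 [-0.7  0.7]
 [-1.1 -0.4]] [ 0.62744477 -0.21605622  0.45981898] [[ 0. -0.]
 [-0.  0.]]
```

View pics/c2.png

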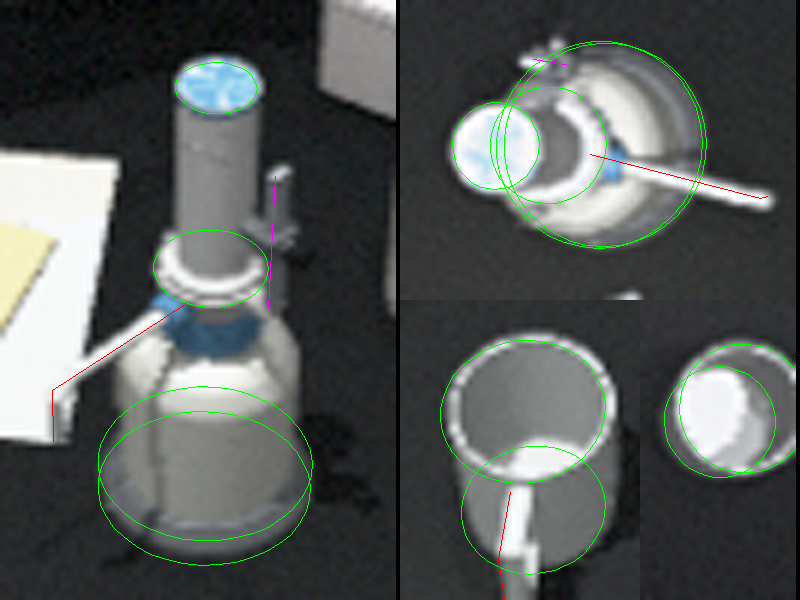

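The overlay fits within about 1 px: piston cap, seat, spout and jug rim. The scene camera has a small bias of about 1 px. I'll refit the jug with scene pixels added and work out the approach.

```bash
cat >> fit.py <<'E'
J,rj=fit([("top",[0,0,.085],(382.8,197.5)),("top",[0,-.068,.077],(400.5,188.8)),("scene",[0,0,.085],(275.6,279.3)),("scene",[0,-.068,.077],(273.6,303.2))],J)
E
cat >> h.py <<'E'
def to(p,yaw_y=None,show=True):
    "shift in tool axes from current pose to world point p; yaw_y: world heading wanted of the closing line"
    from plant import ctrl, order, read_camera
    s=ctrl.get_state();r=R.from_quat(s["tcp_rot"])
    print("t",s["time"],"tcp",s["eef_pos"].round(4),"F",s["contact_force"].round(1),"M",s["wrist_torque"].round(2),"op",round(s["opening"],3),"ff",round(s["finger_force"],1),"q6",s["qpos"][5].round(2))
    print("shift",r.inv().apply(np.array(p)-s["eef_pos"]).round(4))
    y=r.apply([0,1,0]);h=np.arctan2(y[1],y[0]);print("axes",r.as_matrix().round(3).tolist(),"closing heading",round(h,3))
    if yaw_y is not None:
        d=(yaw_y-h+np.pi/2)%np.pi-np.pi/2;print("turn about tool z",round(-d,3),"or",round(-d+np.sign(d)*np.pi,3))
E
python3 - <<'E'
from fit import *
print(J,rj,"tip",pts(D,[0,-.112,.114]),"handle",pts(J,[0,-.064,.05]))
h=pts(J,[0,-.064,0])[0]; to([h[0],h[1],.2],J[2])
E
```

```text
[ 0.62734136 -0.21392019  0.50829278] [[-0.6  0. ]
 [-1.1 -0.8]
 [-0.2 -0.1]
 [-1.   0.9]] tip [[0.47883164 0.12006268 0.114     ]] handle [[ 0.6584893  -0.26982909  0.05      ]]
t 0.1 tcp [0.2967 0.6056 0.23  ] F [-0.7 -1.2  0.4] M [-0.   -0.02 -0.06] op 1.0 ff 0.0 q6 -0.15
shift [-0.7102 -0.6268  0.0311]
axes [[-0.898, 0.44, -0.001], [0.44, 0.898, -0.002], [0.0, -0.002, -1.0]] closing heading 1.115
turn about tool z 0.607 or -2.535
```

Careful with the scale: shifts go in shares of 0.8 m and turns go in shares of 2 rad. That gives: -0.71 m / 0.8 = -0.8875, -0.15 m / 0.8 = -0.1875, 0.607 rad / 2 = 0.3035.

```bash
echo '[0, 0, -0.1875, 0, 0, 0, 1, 0, 0, -0.1875, 0, 0, 0, 1, 0, 0, -0.1875, 0, 0, 0, 1, -0.8875, -0.7838, -0.1875, 0, 0, 0.3035, 1, -0.8875, -0.7838, -0.1875, 0, 0, 0.3035, 1, -0.8875, -0.7838, -0.1875, 0, 0, 0.3035, 1, -0.8875, -0.7838, -0.1875, 0, 0, 0.3035, 1, -0.8875, -0.7838, -0.1875, 0, 0, 0.3035, 1, -0.8875, -0.7838, -0.1875, 0, 0, 0.3035, 1, -0.8875, -0.7838, -0.1875, 0, 0, 0.3035, 1]' | python3 inch.py; python3 -c "
from fit import *
h=pts(J,[0,-.064,0])[0]; to([h[0],h[1],.15],J[2])"
```

```text
time: 1.35
eef_pos: [0.4642, 0.1998, 0.3809]
tcp_rot: [0.507, 0.862, -0.0, -0.0]
contact_force: [0.8, 1.1, -0.5]
opening: 1.002
finger_force: 0.0
t 1.35 tcp [0.4642 0.1998 0.3809] F [ 0.8  1.1 -0.5] M [-0.03 -0.02  0.06] op 1.002 ff 0.0 q6 -0.3
shift [-0.5048 -0.0587  0.2308]
axes [[-0.487, 0.874, -0.0], [0.874, 0.487, -0.0], [0.0, -0.0, -1.0]] closing heading 0.508
turn about tool z -0.0 or 3.141
```

To row units: -0.505 m / 0.8 = -0.6313, -0.5 m / 0.8 = -0.625.

```bash
echo '[-0.625, -0.075, 0, 0, 0, 0, 1, -0.625, -0.075, 0, 0, 0, 0, 1, -0.625, -0.075, 0, 0, 0, 0, 1, -0.625, -0.075, 0, 0, 0, 0, 1, -0.6313, -0.0731, 0.125, 0, 0, 0, 1, -0.6313, -0.0731, 0.125, 0, 0, 0, 1, -0.6313, -0.0731, 0.125, 0, 0, 0, 1, -0.6313, -0.0731, 0.125, 0, 0, 0, 1, -0.6313, -0.0731, 0.125, 0, 0, 0, 1, -0.6313, -0.0731, 0.125, 0, 0, 0, 1]' | python3 inch.py; python3 -c "
from fit import *
W,r=fit([('top',[0,0,.165],(444,188)),('top',[-.053,0,.17],(447,207))],[.63,-.4,0]);print(W,r)
for n,u,z in (('petri',(314,171),.018),('beaker',(361,240),.04)): print(n,fit([('top',[0,0,z],u),('top',[0,0,z],u)],[.6,0,0])[0])
h=pts(J,[0,-.064,0])[0]; to([h[0],h[1],.035],J[2])"
```

```text
time: 2.6
eef_pos: [0.6578, -0.2695, 0.278]
tcp_rot: [0.508, 0.861, -0.0, -0.002]
contact_force: [0.3, 1.2, -0.7]
opening: 0.996
finger_force: 0.0
[ 0.64633162 -0.39316115  0.10310421] [[ 0.1  1.1]
 [-0.1 -1.1]]
petri [0.72771214 0.01491429 0.        ]
beaker [ 0.48523496 -0.14738022  0.        ]
t 2.6 tcp [ 0.6578 -0.2695  0.278 ] F [ 0.3  1.2 -0.7] M [ 0.02  0.05 -0.  ] op 0.996 ff 0.0 q6 -1.04
shift [-0.0017  0.001   0.243 ]
axes [[-0.484, 0.875, -0.004], [0.875, 0.484, 0.002], [0.004, -0.003, -1.0]] closing heading 0.505
turn about tool z -0.003 or 3.139
```

To row units: 0.241 m / 0.8 = 0.3013, 0.12 m / 0.8 = 0.15.

```bash
echo '[-0.0025, 0.0013, 0.075, 0, 0, 0, 1, -0.0025, 0.0013, 0.15, 0, 0, 0, 1, -0.0025, 0.0013, 0.2, 0, 0, 0, 1, -0.0025, 0.0013, 0.25, 0, 0, 0, 1, -0.0025, 0.0013, 0.275, 0, 0, 0, 1, -0.0025, 0.0013, 0.3, 0, 0, 0, 1, -0.0025, 0.0013, 0.3013, 0, 0, 0, 0.5, -0.0025, 0.0013, 0.3013, 0, 0, 0, 0.5]' | python3 inch.py 25; python3 -c "
from fit import *
from plant import ctrl, order, read_camera
h=pts(J,[0,-.064,0])[0]; to([h[0],h[1],.035],J[2])
o=[]
for n,u,v in(('scene',240,240),('top',350,160)):
    i=read_camera(n)['pixels'][:,:,::-1];o.append(cv2.resize(i[v:v+80,u:u+80],(400,400),interpolation=cv2.INTER_CUBIC))
cv2.imwrite('pics/c3.png',np.hstack(o))"
```

```text
time: 3.6
eef_pos: [0.6614, -0.2697, 0.0419]
tcp_rot: [0.507, 0.862, 0.0, 0.001]
contact_force: [0.1, -0.2, 0.4]
opening: 0.602
finger_force: 0.0
t 3.6 tcp [ 0.6614 -0.2697  0.0419] F [ 0.1 -0.2  0.4] M [-0.04 -0.04 -0.04] op 0.602 ff 0.0 q6 -1.04
shift [ 0.0013 -0.0026  0.0069]
axes [[-0.487, 0.874, 0.002], [0.874, 0.487, -0.001], [-0.002, 0.001, -1.0]] closing heading 0.508
turn about tool z -0.0 or 3.141
```

View pics/c3.png

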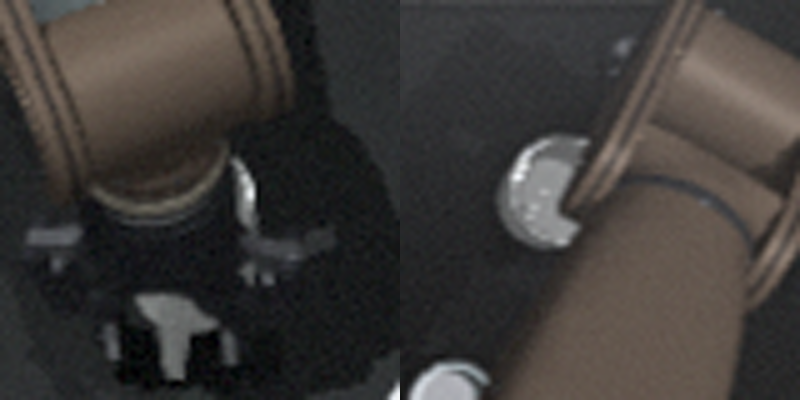

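The handle bar (crop at 172,340) lies midway between the pads (112 and 230), so I'm closing.

To row units: 0.004 m / 0.8 = 0.005, -0.002 m / 0.8 = -0.0025.

```bash
echo '[0.0013, -0.0025, 0.005, 0, 0, 0, 0.3, 0.0013, -0.0025, 0.005, 0, 0, 0, 0, 0.0013, -0.0025, 0.005, 0, 0, 0, 0, 0.0013, -0.0025, 0.005, 0, 0, 0, 0, 0.0013, -0.0025, 0.005, 0, 0, 0, 0, 0.0013, -0.0025, 0.005, 0, 0, 0, 0]' | python3 inch.py 40; python3 -c "
from fit import *
to([.6,-.07,.08],0)"
```

```text
time: 4.45
eef_pos: [0.658, -0.2693, 0.0362]
tcp_rot: [0.507, 0.862, -0.0, -0.0]
contact_force: [-0.5, 0.6, 0.3]
opening: 0.107
finger_force: 39.4
t 4.45 tcp [ 0.658  -0.2693  0.0362] F [-0.5  0.6  0.3] M [-0.06  0.25  0.04] op 0.107 ff 39.4 q6 -1.04
shift [ 0.2024  0.0463 -0.0437]
axes [[-0.487, 0.874, -0.001], [0.874, 0.487, 0.0], [0.0, -0.0, -1.0]] closing heading 0.508
turn about tool z 0.508 or -2.633
```

To row units: 0.202 m / 0.8 = 0.2525, 0.12 m / 0.8 = 0.15, 0.508 rad / 2 = 0.254.

```bash
echo '[0, 0, -0.0125, 0, 0, 0, 0, 0, 0, -0.0375, 0, 0, 0, 0, 0.05, 0.0125, -0.0375, 0, 0, 0.05, 0, 0.1, 0.025, -0.0375, 0, 0, 0.1, 0, 0.15, 0.0375, -0.0375, 0, 0, 0.15, 0, 0.2, 0.05, -0.0375, 0, 0, 0.2, 0, 0.25, 0.0575, -0.0375, 0, 0, 0.254, 0, 0.2525, 0.0575, -0.0375, 0, 0, 0.254, 0]' | python3 inch.py; python3 -c "
from fit import *
to([.479,-.02,.048],0)"
```

```text
time: 5.45
eef_pos: [0.5998, -0.0681, 0.0677]
tcp_rot: [0.706, 0.708, 0.0, 0.0]
contact_force: [0.2, -1.3, -2.1]
opening: 0.112
finger_force: 39.2
t 5.45 tcp [ 0.5998 -0.0681  0.0677] F [ 0.2 -1.3 -2.1] M [-0.07 -0.02 -0.03] op 0.112 ff 39.2 q6 -0.28
shift [ 0.0485 -0.1206  0.0196]
axes [[-0.003, 1.0, 0.001], [1.0, 0.003, 0.0], [-0.0, 0.001, -1.0]] closing heading 0.003
turn about tool z 0.003 or -3.138
```

```bash
echo '[0.0125, -0.05, 0, 0, 0, 0, 0, 0.0375, -0.1, 0.0125, 0, 0, 0, 0, 0.05, -0.1375, 0.025, 0, 0, 0, 0, 0.0606, -0.1513, 0.025, 0, 0, 0, 0, 0.0606, -0.1513, 0.025, 0, 0, 0, 0, 0.0606, -0.1513, 0.025, 0, 0, 0, 0]' | python3 inch.py; python3 -c "
from fit import *
from plant import ctrl, order, read_camera
to([.479,.056,.048],0)
J2=[.479,.044,0];o=[]
for n,u,v in(('scene',265,125),('top',260,200)):
    k=7
    i=read_camera(n)['pixels'][:,:,::-1];c=cv2.resize(i[v:v+80,u:u+57],None,fx=k,fy=k,interpolation=cv2.INTER_CUBIC)
    for p in (circ(.036,.097),circ(.033,.012),[[0,-.036,.089],[0,-.068,.089],[0,-.068,.027]]):
        cv2.polylines(c,[np.round((proj(n,pts(J2,p))-[u,v]+.5)*k).astype(int)],False,(0,255,0))
    cv2.polylines(c,[np.round((proj(n,pts(D,[[0,-.02,.151],[0,-.112,.151],[0,-.112,.114]]))-[u,v]+.5)*k).astype(int)],False,(0,0,255))
    o.append(c)
cv2.imwrite('pics/c4.png',np.hstack(o))"
```

```text
time: 6.2
eef_pos: [0.4815, -0.0229, 0.0478]
tcp_rot: [0.707, 0.707, 0.001, 0.002]
contact_force: [-0.0, -0.0, -1.1]
opening: 0.11
finger_force: 39.8
t 6.2 tcp [ 0.4815 -0.0229  0.0478] F [-0.  -0.  -1.1] M [-0.16  0.01  0.02] op 0.11 ff 39.8 q6 -0.26
shift [ 0.0789 -0.0025 -0.0003]
axes [[0.0, 1.0, 0.004], [1.0, -0.0, -0.001], [-0.001, 0.004, -1.0]] closing heading -0.0
turn about tool z -0.0 or 3.141
```

View pics/c4.png

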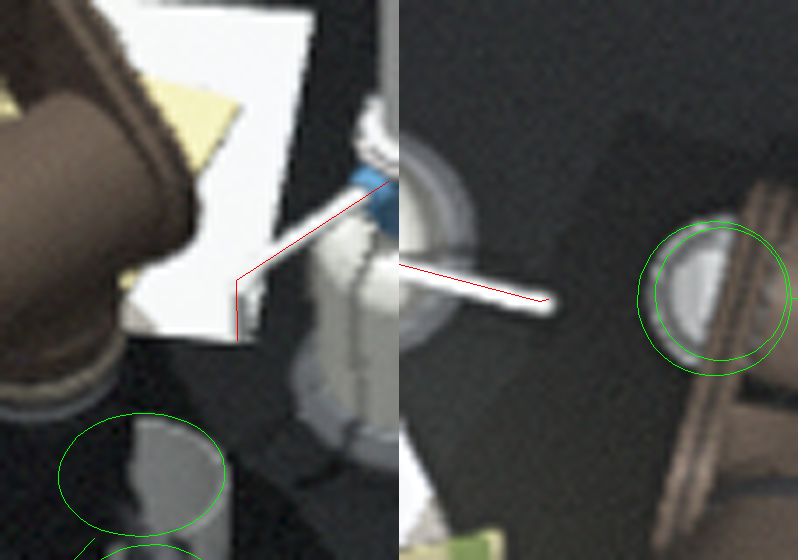

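The jug hangs upright, about 4 mm short of the drawn pose, which matches the TCP lag. Its rim is below the spout tip, so I'm moving in.

To row units: 0.078 m / 0.8 = 0.0975, -0.002 m / 0.8 = -0.0025.

```bash
echo '[0.0313, -0.0013, 0, 0, 0, 0, 0, 0.0625, -0.0025, 0, 0, 0, 0, 0, 0.0875, -0.0025, 0, 0, 0, 0, 0, 0.0975, -0.0025, 0, 0, 0, 0, 0, 0.0975, -0.0025, 0, 0, 0, 0, 0, 0.0975, -0.0025, 0.0075, 0, 0, 0, 0, 0.0975, -0.0025, 0.0113, 0, 0, 0, 0, 0.0975, -0.0025, 0.0138, 0, 0, 0, 0, 0.0975, -0.0025, 0.0138, 0, 0, 0, 0]' | python3 inch.py; python3 -c "
from fit import *
to([.479,.056,.036],0)"
```

```text
time: 7.42
eef_pos: [0.4773, 0.0555, 0.0361]
tcp_rot: [0.707, 0.707, -0.001, -0.0]
contact_force: [-3.3, -2.2, 5.5]
opening: 0.108
finger_force: 40.6
t 7.425 tcp [0.4773 0.0555 0.0361] F [-3.3 -2.2  5.5] M [-0.09  0.51  0.12] op 0.108 ff 40.6 q6 -0.1
shift [0.0005 0.0017 0.0001]
axes [[-0.0, 1.0, -0.001], [1.0, 0.0, -0.0], [-0.0, -0.001, -1.0]] closing heading 0.0
turn about tool z 0.0 or -3.142
```

Fz is +5.5 N, so the jug is on the bench. I'm releasing and retreating straight up.

To row units: -0.34 m / 0.8 = -0.425, -0.28 m / 0.8 = -0.35.

```bash
echo '[0, 0, 0, 0, 0, 0, 0.4, 0, 0, 0, 0, 0, 0, 0.4, 0, 0, 0, 0, 0, 0, 0.4, 0, 0, -0.025, 0, 0, 0, 0.4, 0, 0, -0.075, 0, 0, 0, 0.4, 0, 0, -0.125, 0, 0, 0, 0.4, -0.075, 0, -0.2, 0, 0, 0, 0.4, -0.15, 0, -0.275, 0, 0, 0, 0.4, -0.15, 0, -0.35, 0, 0, 0, 0.4, -0.15, 0, -0.425, 0, 0, 0, 0.4]' | python3 inch.py; python3 -c "
from fit import *
from plant import ctrl, order, read_camera
to([D[0],D[1],.32],D[2]+np.pi/2)
J2=[.479,.119,0];o=[]
for n,u,v in(('scene',275,100),('top',225,200)):
    k=6
    i=read_camera(n)['pixels'][:,:,::-1];c=cv2.resize(i[v:v+100,u:u+66],None,fx=k,fy=k,interpolation=cv2.INTER_CUBIC)
    for p in (circ(.036,.085),[[0,-.036,.077],[0,-.068,.077],[0,-.068,.015]]):
        cv2.polylines(c,[np.round((proj(n,pts(J2,p))-[u,v]+.5)*k).astype(int)],False,(0,255,0))
    o.append(c)
cv2.imwrite('pics/c5.png',np.hstack(o))"
```

```text
time: 8.68
eef_pos: [0.4766, -0.0614, 0.3461]
tcp_rot: [0.708, 0.706, -0.0, -0.0]
contact_force: [1.6, -0.3, -0.2]
opening: 0.396
finger_force: 0.0
t 8.675 tcp [ 0.4766 -0.0614  0.3461] F [ 1.6 -0.3 -0.2] M [-0.02 -0.05 -0.01] op 0.396 ff 0.0 q6 -0.34
shift [0.2901 0.029  0.0261]
axes [[0.002, 1.0, -0.001], [1.0, -0.002, 0.0], [0.0, -0.001, -1.0]] closing heading -0.002
turn about tool z -1.327 or 1.815
```

View pics/c5.png

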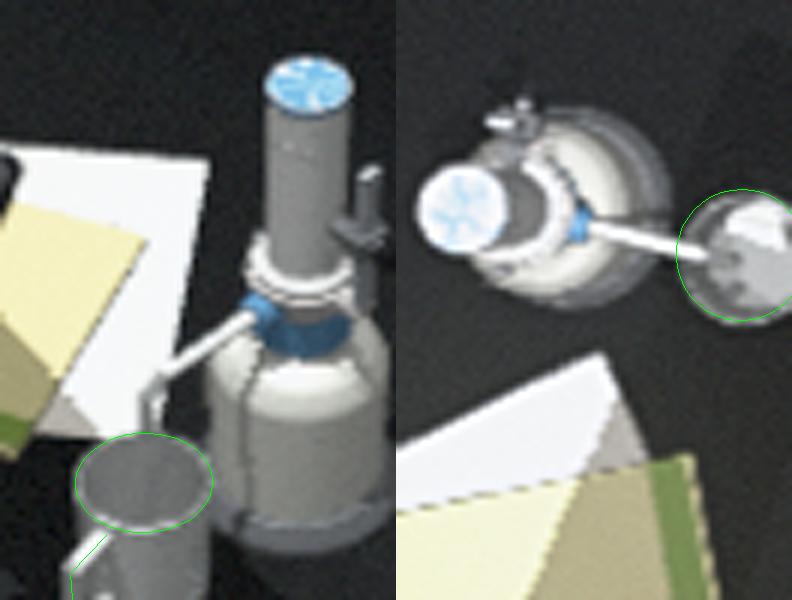

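The jug is upright under the spout: its rim matches the outline centred on the tip in both views. Next is the piston.

To row units: 0.29 m / 0.8 = 0.3625, 0.28 m / 0.8 = 0.35, -1.327 rad / 2 = -0.6635.

```bash
echo '[0.0625, 0.0063, 0, 0, 0, -0.094, 0.85, 0.125, 0.0125, 0, 0, 0, -0.188, 0.85, 0.1875, 0.0188, 0, 0, 0, -0.282, 0.85, 0.25, 0.025, 0, 0, 0, -0.376, 0.85, 0.3, 0.0313, 0, 0, 0, -0.47, 0.85, 0.35, 0.035, 0, 0, 0, -0.564, 0.85, 0.3625, 0.0363, 0, 0, 0, -0.658, 0.85, 0.3625, 0.0363, 0, 0, 0, -0.6635, 0.85, 0.3625, 0.0363, 0, 0, 0, -0.6635, 0.85, 0.3625, 0.0363, 0, 0, 0, -0.6635, 0.85]' | python3 inch.py 20; python3 -c "
from fit import *
to([D[0],D[1],.252],D[2]+np.pi/2)"
```

```text
time: 10.02
eef_pos: [0.5062, 0.2291, 0.3448]
tcp_rot: [0.123, 0.992, -0.0, -0.0]
contact_force: [-0.4, -1.2, -0.1]
opening: 0.85
finger_force: 0.0
t 10.025 tcp [0.5062 0.2291 0.3448] F [-0.4 -1.2 -0.1] M [-0.    0.03 -0.04] op 0.85 ff 0.0 q6 -1.08
shift [-0.     -0.0004  0.0928]
axes [[-0.97, 0.244, -0.0], [0.244, 0.97, -0.0], [0.0, -0.0, -1.0]] closing heading 1.324
turn about tool z -0.0 or 3.141
```

To row units: 0.091 m / 0.8 = 0.1138, 0.08 m / 0.8 = 0.1.

```bash
echo '[0, 0, 0.0375, 0, 0, 0, 0.85, 0, 0, 0.075, 0, 0, 0, 0.85, 0, 0, 0.1, 0, 0, 0, 0.85, 0, 0, 0.1138, 0, 0, 0, 0.85, 0, 0, 0.1138, 0, 0, 0, 0.85, 0, 0, 0.1138, 0, 0, 0, 0.6, 0, 0, 0.1138, 0, 0, 0, 0.6]' | python3 inch.py 20; python3 -c "
from fit import *
from plant import ctrl, order, read_camera
to([D[0],D[1],.253],D[2]+np.pi/2)
o=[]
for n,u,v in(('scene',280,80),('top',205,190)):
    i=read_camera(n)['pixels'][:,:,::-1];o.append(cv2.resize(i[v:v+80,u:u+80],(400,400),interpolation=cv2.INTER_CUBIC))
cv2.imwrite('pics/c6.png',np.hstack(o))"
```

```text
time: 10.9
eef_pos: [0.5067, 0.2299, 0.2551]
tcp_rot: [0.122, 0.993, 0.0, 0.001]
contact_force: [0.1, 0.8, -0.7]
opening: 0.597
finger_force: 0.0
t 10.9 tcp [0.5067 0.2299 0.2551] F [ 0.1  0.8 -0.7] M [-0.04  0.04 -0.03] op 0.597 ff 0.0 q6 -1.08
shift [ 0.0003 -0.0013  0.0021]
axes [[-0.97, 0.241, 0.002], [0.241, 0.97, 0.001], [-0.002, 0.001, -1.0]] closing heading 1.327
turn about tool z 0.002 or -3.139
```

View pics/c6.png

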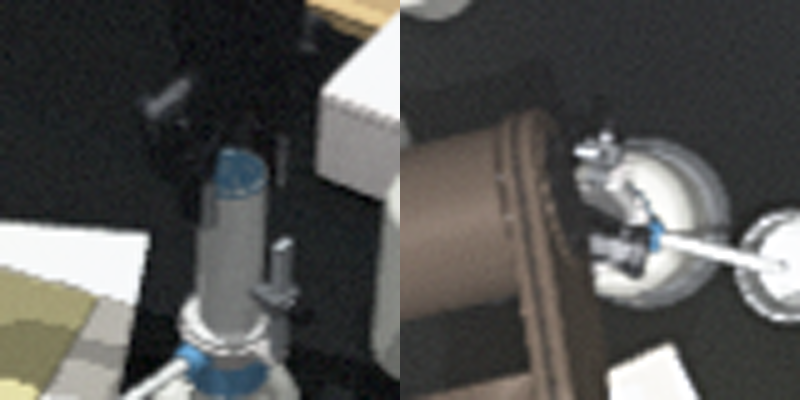

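The jug mouth is centred under the spout end (crop 785,265), and the pads straddle the piston head. I'm closing gently and watching the side force.

To row units: -0.001 m / 0.8 = -0.0013.

```bash
echo '[0, -0.0013, 0.0013, 0, 0, 0, 0.5, 0, -0.0013, 0.0013, 0, 0, 0, 0.5, 0, -0.0013, 0.0013, 0, 0, 0, 0.45, 0, -0.0013, 0.0013, 0, 0, 0, 0.4, 0, -0.0013, 0.0013, 0, 0, 0, 0.4, 0, -0.0013, 0.0013, 0, 0, 0, 0.4]' | python3 inch.py 20; python3 -c "
from fit import *
to([D[0],D[1],.253],D[2]+np.pi/2)"
```

```text
time: 11.75
eef_pos: [0.506, 0.2289, 0.253]
tcp_rot: [0.122, 0.993, 0.0, 0.0]
contact_force: [1.1, 0.9, 0.5]
opening: 0.459
finger_force: 20.6
t 11.75 tcp [0.506  0.2289 0.253 ] F [1.1 0.9 0.5] M [ 0.18 -0.01  0.03] op 0.459 ff 20.6 q6 -1.09
shift [-0.0002 -0.0002  0.    ]
axes [[-0.97, 0.241, 0.0], [0.241, 0.97, 0.0], [-0.0, 0.0, -1.0]] closing heading 1.327
turn about tool z 0.002 or -3.139
```

To row units: -0.017 m / 0.8 = -0.0213, -0.015 m / 0.8 = -0.0188.

```bash
echo '[0, 0, -0.0038, 0, 0, 0, 0, 0, 0, -0.0075, 0, 0, 0, 0, 0, 0, -0.0113, 0, 0, 0, 0, 0, 0, -0.015, 0, 0, 0, 0, 0, 0, -0.0188, 0, 0, 0, 0, 0, 0, -0.0213, 0, 0, 0, 0, 0, 0, -0.0213, 0, 0, 0, 0]' | python3 inch.py 25; python3 -c "
from fit import *
from plant import ctrl, order, read_camera
to([D[0],D[1],.253],D[2]+np.pi/2)
o=[]
for n,u,v in(('scene',300,100),('top',205,190)):
    i=read_camera(n)['pixels'][:,:,::-1];o.append(cv2.resize(i[v:v+60,u:u+50],None,fx=8,fy=8,interpolation=cv2.INTER_CUBIC))
cv2.imwrite('pics/c7.png',np.hstack(o))
for L in (0,.006,.02,.042,.05): print(L,proj('scene',pts(D,[[.027,0,.165+.006+L],[-.027,0,.171+L],[0,-.027,.171+L]])).round(1).tolist())"
```

```text
time: 12.62
eef_pos: [0.506, 0.2288, 0.2702]
tcp_rot: [0.122, 0.993, 0.0, 0.0]
contact_force: [-1.0, 0.2, -2.4]
opening: 0.461
finger_force: 25.7
t 12.625 tcp [0.506  0.2288 0.2702] F [-1.   0.2 -2.4] M [ 0.03  0.01 -0.03] op 0.461 ff 25.7 q6 -1.09
shift [-0.0001 -0.      0.0172]
axes [[-0.97, 0.241, 0.0], [0.241, 0.97, 0.0], [-0.0, 0.0, -1.0]] closing heading 1.327
turn about tool z 0.002 or -3.139
0 [[330.7, 146.9], [318.6, 138.5], [318.4, 146.7]]
0.006 [[330.8, 145.5], [318.6, 137.0], [318.4, 145.2]]
0.02 [[331.0, 142.1], [318.7, 133.6], [318.5, 141.8]]
0.042 [[331.2, 136.6], [318.8, 128.2], [318.6, 136.3]]
0.05 [[331.3, 134.6], [318.8, 126.1], [318.6, 134.3]]
```

View pics/c7.png

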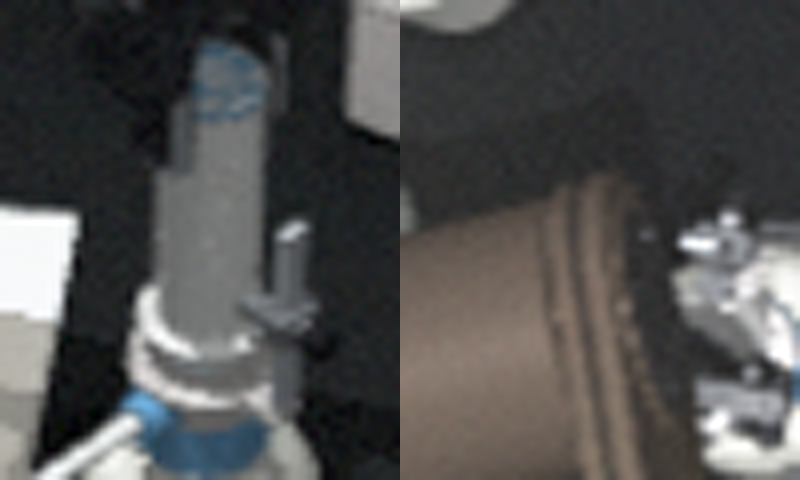

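The piston is up about 17 mm: the collar's right edge is at crop (260,340), just below the stop nose at about (255,315). From here I creep 1 mm at a time, watching Fz.

To row units: -0.002 m / 0.8 = -0.0025, -0.001 m / 0.8 = -0.0013.

```bash
echo '[0, 0, -0.0013, 0, 0, 0, 0, 0, 0, -0.0025, 0, 0, 0, 0, 0, 0, -0.0025, 0, 0, 0, 0, 0, 0, -0.0025, 0, 0, 0, 0]' | python3 inch.py; echo '[0, 0, -0.0013, 0, 0, 0, 0, 0, 0, -0.0013, 0, 0, 0, 0, 0, 0, -0.0013, 0, 0, 0, 0]' | python3 inch.py;echo '[0, 0, -0.0013, 0, 0, 0, 0, 0, 0, -0.0013, 0, 0, 0, 0, 0, 0, -0.0013, 0, 0, 0, 0]' | python3 inch.py
```

```text
time: 13.22
eef_pos: [0.5059, 0.2288, 0.2718]
tcp_rot: [0.122, 0.993, -0.0, -0.0]
contact_force: [-0.4, 0.0, -2.3]
opening: 0.461
finger_force: 25.7
time: 13.6
eef_pos: [0.5059, 0.2288, 0.2728]
tcp_rot: [0.122, 0.993, -0.0, -0.0]
contact_force: [-1.2, 0.2, -3.5]
opening: 0.46
finger_force: 25.7
time: 13.98
eef_pos: [0.5059, 0.2288, 0.2738]
tcp_rot: [0.122, 0.993, -0.0, 0.0]
contact_force: [0.0, 0.5, -2.8]
opening: 0.457
finger_force: 25.7
```

To row units: -0.001 m / 0.8 = -0.0013.

```bash
for i in 1; do :; done; echo '[0, 0, -0.0013, 0, 0, 0, 0, 0, 0, -0.0013, 0, 0, 0, 0, 0, 0, -0.0013, 0, 0, 0, 0]' | python3 inch.py|grep -E 'eef|cont'; echo '[0, 0, -0.0013, 0, 0, 0, 0, 0, 0, -0.0013, 0, 0, 0, 0, 0, 0, -0.0013, 0, 0, 0, 0]' | python3 inch.py|grep -E 'eef|cont'
```

```text
eef_pos: [0.5059, 0.2288, 0.2749]
contact_force: [0.5, -0.4, -3.2]
eef_pos: [0.5059, 0.2288, 0.2759]
contact_force: [-0.8, -0.9, -2.6]
```

To row units: -0.001 m / 0.8 = -0.0013.

```bash
echo '[0, 0, -0.0013, 0, 0, 0, 0, 0, 0, -0.0013, 0, 0, 0, 0, 0, 0, -0.0013, 0, 0, 0, 0]' | python3 inch.py|grep -E 'eef|cont'
```

```text
eef_pos: [0.5059, 0.2288, 0.2769]
contact_force: [0.5, 0.2, -3.6]
```

To row units: -0.001 m / 0.8 = -0.0013.

```bash
echo '[0, 0, -0.0013, 0, 0, 0, 0, 0, 0, -0.0013, 0, 0, 0, 0]' | python3 inch.py|grep -E 'eef|cont'
```

```text
eef_pos: [0.506, 0.2288, 0.278]
contact_force: [0.1, 0.8, -2.2]
```

To row units: -0.001 m / 0.8 = -0.0013.

```bash
echo '[0, 0, -0.0013, 0, 0, 0, 0, 0, 0, -0.0013, 0, 0, 0, 0]' | python3 inch.py|grep -E 'eef|cont'
```

```text
eef_pos: [0.506, 0.2288, 0.279]
contact_force: [0.4, -0.5, -2.4]
```

To row units: -0.001 m / 0.8 = -0.0013.

```bash
echo '[0, 0, -0.0013, 0, 0, 0, 0, 0, 0, -0.0013, 0, 0, 0, 0]' | python3 inch.py|grep -E 'eef|cont'
```

```text
eef_pos: [0.506, 0.2288, 0.28]
contact_force: [-0.1, -0.4, -3.9]
```

Run:
```python
from h import *
from plant import ctrl, order, read_camera
u,v=305,110
i=read_camera('scene')['pixels'][:,:,::-1]
cv2.imwrite('pics/c8.png',cv2.resize(i[v:v+50,u:u+50],(600,600),interpolation=cv2.INTER_CUBIC))
```

```text
(no output)
```

View pics/c8.png

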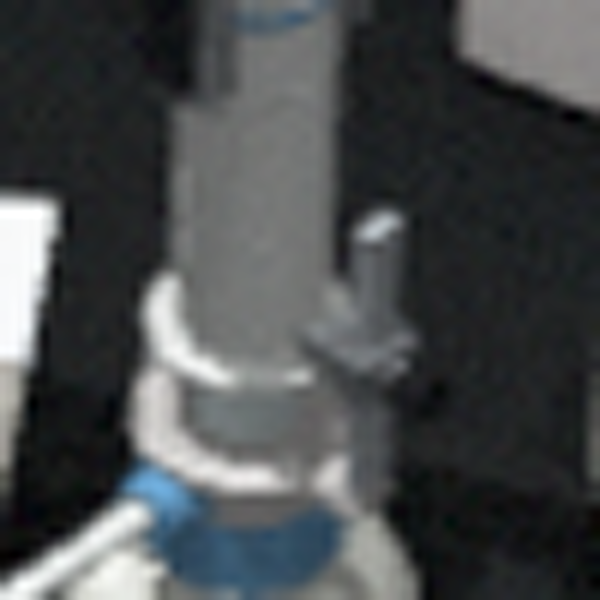

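The collar (right side near 310,375) is now close under the stop's nose (330,340). I'll keep creeping.

To row units: -0.001 m / 0.8 = -0.0013.

```bash
echo '[0, 0, -0.0013, 0, 0, 0, 0, 0, 0, -0.0013, 0, 0, 0, 0]' | python3 inch.py|grep -E 'eef|cont'
```

```text
eef_pos: [0.506, 0.2288, 0.281]
contact_force: [-0.1, -1.0, -2.6]
```

To row units: -0.001 m / 0.8 = -0.0013.

```bash
echo '[0, 0, -0.0013, 0, 0, 0, 0, 0, 0, -0.0013, 0, 0, 0, 0]' | python3 inch.py|grep -E 'eef|cont'
```

```text
eef_pos: [0.506, 0.2288, 0.282]
contact_force: [-0.2, 0.1, -2.5]
```

To row units: -0.001 m / 0.8 = -0.0013.

```bash
echo '[0, 0, -0.0013, 0, 0, 0, 0, 0, 0, -0.0013, 0, 0, 0, 0]' | python3 inch.py|grep -E 'eef|cont'
```

```text
eef_pos: [0.506, 0.2288, 0.283]
contact_force: [1.3, -0.5, -3.1]
```

To row units: -0.001 m / 0.8 = -0.0013.

```bash
echo '[0, 0, -0.0013, 0, 0, 0, 0, 0, 0, -0.0013, 0, 0, 0, 0]' | python3 inch.py|grep -E 'eef|cont'
```

```text
eef_pos: [0.506, 0.2288, 0.284]
contact_force: [1.1, -0.2, -3.3]
```

Careful with the scale: shifts go in shares of 0.8 m and turns go in shares of 2 rad. That gives: -0.001 m / 0.8 = -0.0013.

```bash
echo '[0, 0, -0.0013, 0, 0, 0, 0, 0, 0, -0.0013, 0, 0, 0, 0]' | python3 inch.py|grep -E 'eef|cont'
```

```text
eef_pos: [0.5059, 0.2287, 0.2847]
contact_force: [-0.2, -0.8, -3.1]
```

To row units: -0.001 m / 0.8 = -0.0013.

```bash
echo '[0, 0, -0.0013, 0, 0, 0, 0, 0, 0, -0.0013, 0, 0, 0, 0]' | python3 inch.py|grep -E 'eef|cont'
```

```text
eef_pos: [0.5057, 0.2287, 0.2848]
contact_force: [1.4, 0.4, -8.5]
```

The stop is reached: Fz jumped to -8.5 N and the tool stalled at z 0.2848. I'll back off about 1.5 mm to unload it and let it settle.

To row units: 0.0015 m / 0.8 = 0.0019.

```bash
echo '[0, 0, 0.0019, 0, 0, 0, 0, 0, 0, 0.0019, 0, 0, 0, 0, 0, 0, 0.0019, 0, 0, 0, 0, 0, 0, 0.0019, 0, 0, 0, 0, 0, 0, 0.0019, 0, 0, 0, 0]' | python3 inch.py
python3 - <<'E'
from h import *
from plant import ctrl, order, read_camera
o=[]
for n,u,v in(('scene',280,100),('top',205,190)):
    i=read_camera(n)['pixels'][:,:,::-1];o.append(cv2.resize(i[v:v+80,u:u+80],(400,400),interpolation=cv2.INTER_CUBIC))
cv2.imwrite('pics/c9.png',np.hstack(o))
E
```

```text
time: 18.02
eef_pos: [0.506, 0.2288, 0.2847]
tcp_rot: [0.122, 0.993, 0.0, 0.0]
contact_force: [0.6, -0.0, -3.7]
opening: 0.465
finger_force: 26.6
```

View pics/c9.png

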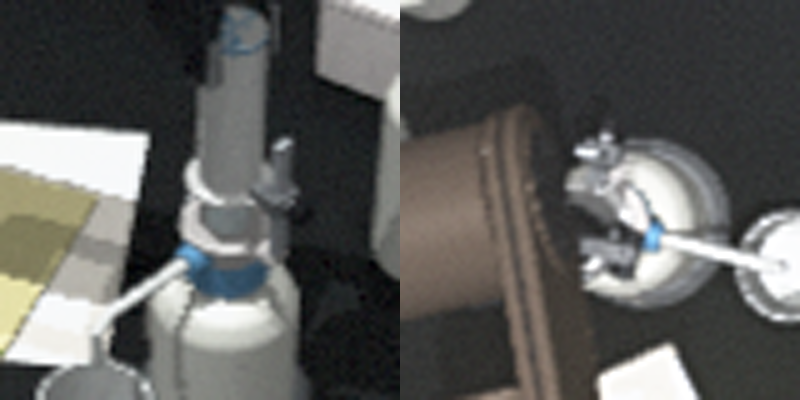

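The piston is upright with its collar at the stop, the stop hasn't moved, and the jug stands under the spout. The tool carries only the piston's weight, so I'm handing in.

```bash
python3 -c "
from plant import ctrl, order, read_camera
print(order.sign_off())"
```

```text
the job is handed in; nothing more can be done
None
```

I handed the job in at about 18 s on the robot's clock: the jug stands released under the spout, and the gripper is still holding the piston with its collar at the volume stop; the hand-in returned no verdict.

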